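# Gauge a valve block and hold it in the lapping corner

### The arm

A 6-joint arm with a two-finger parallel gripper is mounted at the origin on the work surface. World frame = base frame: x ahead of the robot, y to its left, z up, the work surface at z = 0. Lengths are in m, angles in degrees, forces in N, time in s.
With the tool pointing down it reaches from about 0.375 to 0.9 m from the base axis. Payload 3.1 kg.
Tool frame: the origin (TCP) lies between the finger pads; the fingertips stand 19 mm ahead of it and the grasp point (between the pads) is the TCP; z points along the fingers, x is the direction in which the jaws open and shut, and the axes are right-handed (so a half turn about z gives the same grasp; the last joint's range is limited). The gripper opens to 87 mm and grips with 3 to 60 N. Pads are 19 mm wide; open, the fingers measure 117 mm over their backs; the gripper's body (75 mm by 190 mm) begins 51 mm behind the grasp point.
Start: joints at [55.835, 30.224, 82.088, -0, 67.689, -10.227], TCP at [0.254, 0.571, 0.242] pointing down, gripper open.
Joint ranges: [-176.69, 176.69], [-43.24, 126.21], [12.49, 139.97], [-82, 262], [0, 151.66], [-163.58, 163.58]. Speed limits (degrees/s): [159.86, 159.86, 180, 180, 180, 180].

### API

Orientations are given as a 3x3 rotation matrix whose columns are the frame's x, y, z axes.
In Python, from rig import read_state, capture, camera_info, hand_in, spot_in, silhouettes gives the robot as it stands.
- The arm moves only by the shell command python3 -m jog 'ROWS'. ROWS is text: rows parted by semicolons, each of 7 numbers parted by spaces: the shift along the tool's x, y, z in m, then the turn, a rotation vector about the tool's x, y, z in degrees, then the opening, from 0 (shut) to 1 (fully open). A call has 1 to 8 rows; each row is the pose to reach, as a shift and turn from the pose commanded when the call began, along the tool's axes at that moment; what a row does not reach only later rows make up. A row lasts 1/8 s, in which the tool goes at most 62.5 mm and 10.7 degrees, less where a joint would pass 70% of its speed; a pose out of reach is approached as far as the arm can. A call with a gripper value outside its range is refused whole. The fingers move at their own pace and stop on an object; the grip force is fixed at half the most. Time passes only in rows, so rows that repeat a pose let the fingers close. It gives the time, the measured TCP pose, the force and the opening at its end, in the units of the state.
- read_state(): the state, without advancing time (a new reading comes with each control period).
- capture(name): name is "scene" or "top"; returns (picture, depth): 420x560x3 uint8, red, green, blue; 420x560 float32, m along the optical axis (not along the pixel's ray), 0 where there is no reading.
- camera_info(name): a dict with "vfov" (degrees; the focal length in pixels is half the picture's height over the tangent of half this angle, whatever the lens; pixels are square), "cx", "cy" (the principal point, pixels), "R" (3x3) and "t" (3): a world point X has camera coordinates R X + t. Camera axes: x right, y down, z forward; pixel columns grow to the right and rows downward; lengths in m; the calibration is good to about 2 mm. A picture is of the moment at which its call begins. camera_info takes no time and is no camera call.
- hand_in(): hands the job in, once; it reports no verdict.
Trained networks look in the newest picture that a camera, given by its name, has taken for a name from the list of things; names that differ only in an ending like _2 or _b are one class to them, and where a whole thing is asked for, a point or a joint stands for the part that bears it (a point fixed in the world has none). Each returns a list of dicts, best first, with "score" (0 to 1); they miss things now and then, are a little off and sometimes report something else, mostly with a low value. They report only what shows in the picture. A call takes as long as a camera call. They do not tell look-alikes from the thing itself.
- spot_in(label, camera): "centre" ([x, y, z] in m, in world coordinates, good to about 4 mm: the middle of the surface that is visible of it).
- silhouettes(label, camera): "region" (420x560 bool, what is visible of it).
The state is a dict: "time_s": time; "joint_positions": joint angles; "qvel": joint speeds; "tau": joint torques, N m; "position": TCP position; "tcp_rot": TCP orientation; "force": force on the tool from outside, world axes, zero at the start; "moment": the same for the moment, N m; "opening": opening from 0.0 (shut) to 1.0 (fully open).
Only numpy, scipy, OpenCV 4.12 (cv2) and the standard library are available. Lean on these libraries where they do the work, as an engineer would, in place of code of your own. Each camera call takes 0.05 s, during which the arm holds its last target.

### The job

Slide the jaw of the bench gauge shut on the brass valve block until the block is firmly nipped between jaw and anvil. Then lift the block out, set it flat on the plate of the corner nest and push it square and fully home into the corner, so that it bears firmly on both stops at once. Finish while the gripper is still holding and pressing it there, do not let go of it, and leave the other things on the bench where they are.

Things in the scene. Friction and masses are not known exactly. Their poses are not given: they have to be found in the camera images.
- block: the brass valve block, a rectangular block 50 long (its x) by 36 wide (its y) by 55 high (its z), with a 20 mm hole through its top and dark port discs on its two 36 mm wide end faces; about 0.7 kg. Origin: centre of its underside. It starts upright on the gauge's bed, loose between jaw and anvil, roughly lined up with the gauge; it may be gripped across the 36 mm width, where both sides are free (jaw and anvil are at its ends)
- gauge: bench gauge, fixed: a low steel bed 220 long (its x, from -120 to +100) by 66 wide, with a bed surface 18 mm above the bench. Origin: on the bench, on the bed's centre line. Its +x points from the jaw to the anvil, the direction in which the jaw slides shut
- anvil: the gauge's fixed anvil, a steel block 20 (x) by 50 (y) by 25 high standing on the bed at its +x end. Origin: centre of the lower edge of its contact face, at gauge x = +60, z = 18; the face looks to the gauge's -x
- jaw (a joint): travel of the gauge's sliding jaw in m along gauge +x: 0 fully open, its contact face 100 mm from the anvil's; 0.050 when shut on the 50 mm length of the block. It slides with about 2 N of friction and stays where it is left. The jaw's face is 50 wide and 25 high above the bed; behind it is a carriage 16 high above the bed
- jaw_knob (a point): centre of the upright black cylindrical knob on the jaw's carriage: diameter 26, from 30 to 60 above the bed (its bottom is 48, its top 78 above the bench), on a thinner stem, 45 mm behind the jaw's face; moves with the jaw
- nest: corner nest, fixed: a steel plate 140 by 140, 15 thick, with two low stop bars. Origin: underside of the plate, at its centre, on the bench. The stops' contact faces are at its x = +45 and y = +45 and look to its -x and -y; they rise 16 above the plate
- stop_far: stop bar along the nest's y, 14 by 110 by 16 high, fixed on the plate; origin at its centre; contact face towards the nest's -x, 7 mm from the origin
- stop_side: stop bar along the nest's x, 97 by 14 by 16 high, fixed on the plate; origin at its centre; contact face towards the nest's -y, 7 mm from the origin
- nylon_ring: bystander, to be left alone: white nylon valve guide ring, outside diameter 44, hole 26, 16 high, lying flat. Origin: centre of its underside
- lap_sleeve: bystander, to be left alone: brushed aluminium lap sleeve, a tube of outside diameter 36, 45 high, standing. Origin: centre of its underside
- copper_sleeve: bystander, to be left alone: copper receiver sleeve, a tube of outside diameter 40, 50 high, standing. Origin: centre of its underside
- reamer: bystander, to be left alone: steel reamer with wooden handle, 220 long, lying along its own x (handle to -x), 28 high. Origin: centre of its underside
- jar: bystander, to be left alone: grey round jar with steel lid, diameter 60, 60 high. Origin: centre of its underside
- plug: bystander, to be left alone: turned brass valve plug with a stem, diameter 40, 65 high, standing. Origin: centre of its underside
There are look-alikes about, which are no part of the job. What is shaped like the gauge but red or turquoise is not meant.

How it is judged (in metres and radians):
On the way:
1. the jaw is shut on the block, nipping it squarely against the anvil (contact force between block and anvil above 3 N and value of joint jaw between 0.0465 and 0.0535 m and contact force between block and jaw above 3 N), for 0.2 s.
At the end, for the whole second after the job is handed in: The block stands upright on the nest's plate (within 3 mm of its surface, tilt under 0.06 rad), square to the stops within 0.05 rad and within 3 mm of fully home in the corner, either side against either stop, pressed on each stop with over 2 N, still held by the gripper (over 2 N) and at rest (contact force between block and stop_far above 2 N and contact force between block and stop_side above 2 N and contact force between the fingers and block above 2 N and ((angle between the x axis of block and the x axis of nest, either way round below 0.05 rad and x of block in the frame of nest between 0.017 and 0.023 m and y of block in the frame of nest between 0.024 and 0.03 m) or (angle between the x axis of block and the y axis of nest, either way round below 0.05 rad and x of block in the frame of nest between 0.024 and 0.03 m and y of block in the frame of nest between 0.017 and 0.023 m)) and z of block in the frame of nest between 0.012 and 0.018 m and angle between block's own z axis and vertical below 0.06 rad and linear speed of block below 0.02 m/s); the arm keeps its last pose, push and grip.
It fails at once if a bystander was moved more than 20 mm (distance of any of nylon_ring, lap_sleeve, copper_sleeve, reamer, jar, plug from where it was at the start of the episode above 0.02 m).
It also fails if it takes over 48 s, if anything falls off the work surface, if the arm or the gripper's body presses on something with over 40 N, if the wrist force passes 120 N, or if a joint passes its speed limit or range.

## Working session

There is one attempt and no reset: what is moved stays moved. The work goes in short steps, Python scripts to look and compute and a shell command to move; the robot and the scene stay as the last step left them, time stands still between calls to the robot, and variables do not carry over. Pictures are saved under pics/ and viewed, and the job is handed in when it is done.

```bash
ls; mkdir -p pics; python3 - <<'E'
from rig import *
import cv2,numpy as np
s=read_state();print(s)
for n in("scene","top"):
    p,d=capture(n);cv2.imwrite(f"pics/{n}0.png",p[:,:,::-1]);np.save(f"pics/{n}0.npy",d);np.save(f"pics/{n}0_rgb.npy",p)
    print(n,camera_info(n))
E
```

```text
pics
{'time_s': 0.0, 'joint_positions': array([ 5.58348163e+01,  3.02773505e+01,  8.21554918e+01, -1.60898042e-03,
        6.76885167e+01, -1.02266878e+01]), 'qvel': array([-0.06704521, -0.0964316 ,  0.03651018,  0.0129496 , -0.0409875 ,
       -0.06839178]), 'tau': array([ 9.42626539e-04, -4.40043998e+01, -1.76588345e+01,  6.33749831e-02,
        5.83234895e-02, -1.50330470e-04]), 'position': array([0.25318247, 0.5706772 , 0.24059387]), 'tcp_rot': array([[ 4.05744776e-01,  9.13985674e-01, -1.16799474e-03],
       [ 9.13984033e-01, -4.05746306e-01, -1.76716212e-03],
       [-2.08907042e-03, -3.50511746e-04, -9.99997756e-01]]), 'force': array([ 0.80906412,  0.38029363, -0.36480875]), 'moment': array([0.01082573, 0.01354954, 0.01724758]), 'opening': 1.001811776411355}
scene {'vfov': 47.21315302252062, 'cx': 278.6172975044123, 'cy': 208.57211696615474, 'R': array([[-0.45158592,  0.89219846,  0.00721494],
       [ 0.58957966,  0.30446542, -0.74812875],
       [-0.66967603, -0.33359063, -0.66351436]]), 't': array([ 0.21894387, -0.22438522,  1.57876318])}
top {'vfov': 50.97080923784494, 'cx': 279.60809880713674, 'cy': 208.86140253027526, 'R': array([[ 0.02306304, -0.99948198,  0.02244686],
       [-0.9814706 , -0.02690812, -0.18971405],
       [ 0.19021978, -0.01765555, -0.98158276]]), 't': array([-0.02666047,  0.49509796,  1.36101667])}
```

View pics/scene0.png

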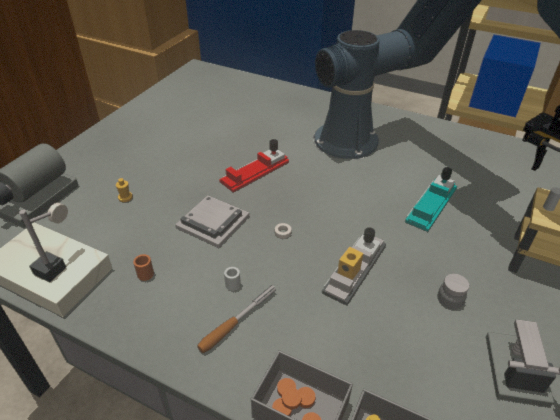

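View pics/top0.png

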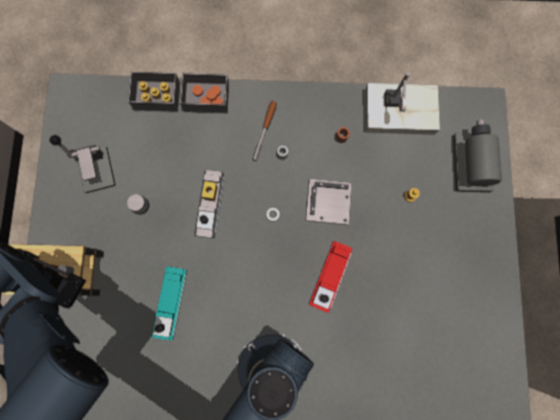

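Candidates for the gauge in the top view are grey (208,205), red (333,275) and turquoise (168,302). I choose the grey one, with the brass block at (208,188). In the scene view it is at (356,265). The nest is at (330,202), top view. I'll check this in a crop.

```bash
python3 - <<'E'
import cv2,numpy as np
t=cv2.imread("pics/top0.png");s=cv2.imread("pics/scene0.png")
a=cv2.resize(t[165:245,180:240],None,fx=6,fy=6,interpolation=cv2.INTER_CUBIC)
b=cv2.resize(t[170:230,300:360],None,fx=6,fy=6,interpolation=cv2.INTER_CUBIC)
o=np.zeros((480,740,3),np.uint8);o[:,:360]=a;o[:360,380:]=b
cv2.imwrite("pics/crop_t.png",o)
a=cv2.resize(s[220:305,315:395],None,fx=5,fy=5,interpolation=cv2.INTER_CUBIC)
b=cv2.resize(s[190:245,170:252],None,fx=4,fy=4,interpolation=cv2.INTER_CUBIC)
o=np.zeros((425,740,3),np.uint8);o[:,:400]=a;o[:220,410:738]=b
cv2.imwrite("pics/crop_s.png",o)
E
```

```text
(no output)
```

View pics/crop_t.png

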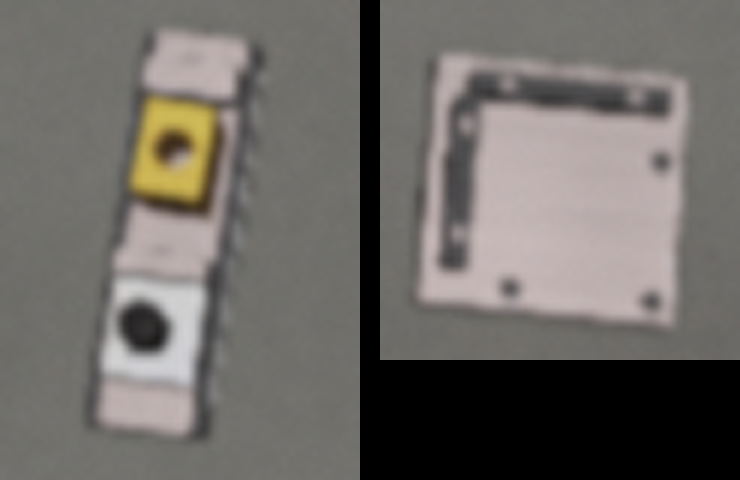

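View pics/crop_s.png

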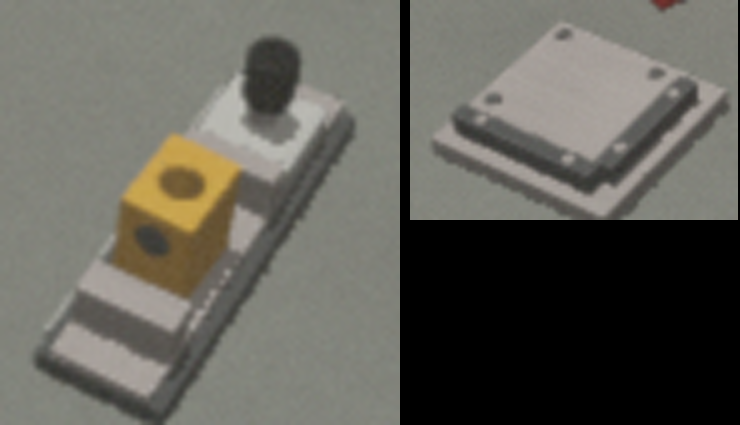

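The crops confirm it: grey gauge, brass block near its anvil (far end, world +x), knob at the near end. The nest's long stop lies on the far side and the other stop on the left. Next I'll measure the poses with a point cloud.

```bash
cat > h.py <<'E'
import numpy as np,cv2
from rig import *
def cloud(n,d):
    c=camera_info(n);f=210/np.tan(np.radians(c["vfov"])/2)
    v,u=np.mgrid[:420,:560]
    X=np.stack([(u-c["cx"])/f*d,(v-c["cy"])/f*d,d],-1)
    W=(X-c["t"])@c["R"]; W[d<=0]=np.nan
    return W
def proj(n,X):
    c=camera_info(n);f=210/np.tan(np.radians(c["vfov"])/2)
    Y=np.atleast_2d(X)@c["R"].T+c["t"]
    return Y[:,:2]/Y[:,2:]*f+[c["cx"],c["cy"]]
E
python3 - <<'E'
from h import *
for n in("top","scene"):
    W=cloud(n,np.load(f"pics/{n}0.npy"));np.save(f"pics/{n}0_W.npy",W)
    rg={"top":{"bench":(240,260,230,250),"g":(172,240,195,225),"nest":(178,226,304,354)},"scene":{"bench":(140,160,150,170),"g":(225,302,320,390),"nest":(195,242,175,250)}}[n]
    for k,(a,b,c,d) in rg.items():
        P=W[a:b,c:d].reshape(-1,3);P=P[~np.isnan(P[:,0])]
        print(n,k,len(P),"z mean/std",P[:,2].mean(),P[:,2].std())
        if k!="bench":
            h,e=np.histogram(P[:,2],np.arange(-.01,.09,.004));print([(round(x,3),int(y)) for x,y in zip(e,h)])
            Q=P[(P[:,2]>.008)&(P[:,2]<.1)];r=cv2.minAreaRect((Q[:,:2]*1000).astype(np.float32));print(r)
for l in ("block","gauge","anvil","jaw_knob","jaw","nest","stop_far","stop_side","jar","nylon_ring","reamer","lap_sleeve"):
    for n in("top","scene"):
        print(l,n,[(np.round(x["centre"],4).tolist(),round(x["score"],2)) for x in spot_in(l,n)[:3]])
print(read_state()["time_s"])
E
```

```text
top bench 399 z mean/std -0.0007731626507884696 0.003050934649601703
top g 2032 z mean/std 0.0214236352067547 0.023495953439088953
[(np.float64(-0.01), 24), (np.float64(-0.006), 172), (np.float64(-0.002), 316), (np.float64(0.002), 165), (np.float64(0.006), 119), (np.float64(0.01), 187), (np.float64(0.014), 184), (np.float64(0.018), 135), (np.float64(0.022), 41), (np.float64(0.026), 38), (np.float64(0.03), 118), (np.float64(0.034), 94), (np.float64(0.038), 81), (np.float64(0.042), 76), (np.float64(0.046), 25), (np.float64(0.05), 12), (np.float64(0.054), 8), (np.float64(0.058), 10), (np.float64(0.062), 13), (np.float64(0.066), 33), (np.float64(0.07), 96), (np.float64(0.074), 63), (np.float64(0.078), 19), (np.float64(0.082), 1)]
((512.100341796875, 216.48350524902344), (217.2880096435547, 88.34900665283203), 1.4795080423355103)
top nest 2391 z mean/std 0.012661101836136111 0.00960433367673663
[(np.float64(-0.01), 17), (np.float64(-0.006), 168), (np.float64(-0.002), 274), (np.float64(0.002), 149), (np.float64(0.006), 121), (np.float64(0.01), 517), (np.float64(0.014), 658), (np.float64(0.
[... 3115 characters left out ...]
7559, -0.2159, 0.039], 0.36), ([0.5426, 0.2148, 0.0706], 0.25)]
nest scene [([0.5468, -0.1678, 0.0131], 0.61)]
stop_far top [([0.5789, -0.1785, 0.0304], 0.57), ([0.7911, 0.0402, 0.0239], 0.3)]
stop_far scene [([0.5901, -0.1789, 0.0284], 0.88)]
stop_side top [([0.4886, 0.2142, 0.0202], 0.35)]
stop_side scene [([0.5377, -0.1197, 0.032], 0.6)]
jar top [([0.4975, 0.4364, 0.0539], 0.88)]
jar scene [([0.5161, 0.4418, 0.0507], 0.7)]
nylon_ring top []
nylon_ring scene [([0.8117, 0.0367, 0.0233], 0.47)]
reamer top [([0.7923, 0.0369, 0.0241], 0.56)]
reamer scene [([0.8098, 0.0421, 0.021], 0.85)]
lap_sleeve top [([0.6902, -0.0168, 0.0376], 0.69)]
lap_sleeve scene [([0.6956, -0.0117, 0.0315], 0.83)]
1.3
```

```bash
cat >> h.py <<'E'
from scipy.optimize import minimize
def rect(x0,x1,y0,y1,z,n=60):
    c=np.array([[x0,y0],[x1,y0],[x1,y1],[x0,y1],[x0,y0]]);t=np.linspace(0,1,n)[:,None]
    return np.vstack([np.c_[c[i]*(1-t)+c[i+1]*t,np.full(n,z)] for i in range(4)])
def place(M,p):
    c,s=np.cos(p[2]),np.sin(p[2]);return np.c_[M[:,:2]@np.array([[c,s],[-s,c]])+p[:2],M[:,2]]
def grads(tag,sig=1.0):
    G={}
    for n in("top","scene"):
        g=cv2.GaussianBlur(np.load(f"pics/{n}{tag}_rgb.npy").astype(np.float32),(0,0),sig)
        G[n]=np.sqrt(sum(cv2.Sobel(g[:,:,k],cv2.CV_32F,1,0)**2+cv2.Sobel(g[:,:,k],cv2.CV_32F,0,1)**2 for k in range(3)))
    return G
def fit(M,p0,G,cams=("top","scene"),rng=(.012,.012,.08)):
    def cost(q):
        p=q*np.array([.01,.01,.05]);s=0
        for n in cams:
            uv=proj(n,place(M,p)).astype(np.float32)
            s-=cv2.remap(G[n],uv[:,:1],uv[:,1:],cv2.INTER_LINEAR).mean()
        return s
    best=None
    for dx in np.linspace(-1,1,5):
     for dy in np.linspace(-1,1,5):
      for da in np.linspace(-1,1,7):
        q=(np.array(p0)+np.array([dx,dy,da])*rng)/[.01,.01,.05];c=cost(q)
        if best is None or c<best[0]:best=(c,q)
    r=minimize(cost,best[1],method="Nelder-Mead",options=dict(xatol=1e-3,fatol=1e-3))
    return r.x*np.array([.01,.01,.05]),r.fun
def draw(tag,items,crop,f,out):
    ims=[]
    for n in("top","scene"):
        im=np.load(f"pics/{n}{tag}_rgb.npy")[:,:,::-1].copy()
        a,b,c,d=crop[n];im=cv2.resize(im[a:b,c:d],None,fx=f,fy=f,interpolation=cv2.INTER_CUBIC)
        for M,p,col in items:
            for u,v in proj(n,place(M,p)):cv2.circle(im,(int((u-c+.5)*f),int((v-a+.5)*f)),0,col,-1)
        ims.append(im)
    h=max(i.shape[0] for i in ims);o=np.zeros((h,sum(i.shape[1] for i in ims),3),np.uint8);x=0
    for i in ims:o[:i.shape[0],x:x+i.shape[1]]=i;x+=i.shape[1]
    cv2.imwrite(out,o)
NEST=np.vstack([rect(-.07,.07,-.07,.07,.015),rect(.045,.059,-.055,.055,.031,40)])
BED=rect(-.12,.10,-.033,.033,.018)
ANV=rect(.06,.08,-.025,.025,.043)
BLK=rect(-.025,.025,-.018,.018,.073)
E
python3 - <<'E'
from h import *
G=grads(0)
R={}
for cams in (("top","scene"),("top",),("scene",)):
    for nm,M,p0 in (("nestplate",rect(-.07,.07,-.07,.07,.015),(.532,-.173,-.04)),("nest",NEST,(.532,-.173,-.04)),("bed",BED,(.52,.218,-.1)),("bed+anv",np.vstack([BED,ANV]),(.52,.218,-.1)),("block",BLK,(.55,.214,-.1))):
        p,c=fit(M,p0,G,cams);print(cams,nm,np.round(p,4),"deg",round(np.degrees(p[2]),2),round(float(c),1))
        if len(cams)==2:R[nm]=p
draw(0,[(NEST,R["nest"],(0,0,255)),],{"top":(170,235,295,365),"scene":(185,250,170,255)},5,"pics/fit_n.png")
draw(0,[(BED,R["bed+anv"],(0,0,255)),(ANV,R["bed+anv"],(0,255,0)),(BLK,R["block"],(255,0,0))],{"top":(165,245,180,240),"scene":(220,305,315,395)},5,"pics/fit_g.png")
E
```

```text
('top', 'scene') nestplate [ 0.5328 -0.1744 -0.068 ] deg -3.9 -393.8
('top', 'scene') nest [ 0.5311 -0.1748 -0.0912] deg -5.23 -411.6
('top', 'scene') bed [ 0.5255  0.2248 -0.0975] deg -5.59 -366.7
('top', 'scene') bed+anv [ 0.5239  0.213  -0.0471] deg -2.7 -383.1
('top', 'scene') block [ 0.5469  0.2138 -0.1285] deg -7.36 -491.7Traceback (most recent call last):
  File "<stdin>", line 6, in <module>
  File "h.py", line 36, in fit
    q=(np.array(p0)+np.array([dx,dy,da])*rng)/[.01,.01,.05];c=cost(q)
                                                              ~~~~^^^
  File "h.py", line 29, in cost
    uv=proj(n,place(M,p)).astype(np.float32)
       ~~~~^^^^^^^^^^^^^^
  File "h.py", line 10, in proj
    c=camera_info(n);f=210/np.tan(np.radians(c["vfov"])/2)
ValueError: time passes only in moves, steps and waits
```

```bash
sleep 1
python3 - <<'E'
import pickle
from rig import camera_info
pickle.dump({n:camera_info(n) for n in("top","scene")},open("cam.pkl","wb"))
E
sed -i 's/^from rig import \*/from rig import *\nimport pickle\nCAM=pickle.load(open("\.\/cam.pkl","rb"))/; s/camera_info(n)/CAM[n]/; s/linspace(-1,1,5)/linspace(-1,1,9)/; s/linspace(-1,1,7)/linspace(-1,1,13)/' h.py
cat > f.py <<'E'
from h import *
G=grads(0,.8)
R={}
for cams in (("top","scene"),("top",),("scene",)):
    for nm,M,p0 in (("nestplate",rect(-.07,.07,-.07,.07,.015),(.532,-.173,-.05)),("nest",NEST,(.532,-.173,-.05)),("bed",BED,(.522,.215,-.1)),("bed+anv",np.vstack([BED,ANV]),(.522,.215,-.1)),("block",BLK,(.547,.213,-.1))):
        p,c=fit(M,p0,G,cams);print(cams,nm,np.round(p,4),"deg",round(np.degrees(p[2]),2),round(float(c),1))
        if len(cams)==2:R[nm]=p
draw(0,[(NEST,R["nest"],(0,0,255)),],{"top":(170,235,295,365),"scene":(185,250,170,255)},5,"pics/fit_n.png")
draw(0,[(BED,R["bed"],(0,0,255)),(ANV,R["bed"],(0,255,0)),(BLK,R["block"],(255,0,0))],{"top":(165,245,180,240),"scene":(220,305,315,395)},5,"pics/fit_g.png")
E
python3 f.py
```

```text
('top', 'scene') nestplate [ 0.5328 -0.1745 -0.0769] deg -4.41 -451.0
('top', 'scene') nest [ 0.5312 -0.175  -0.0817] deg -4.68 -464.7
('top', 'scene') bed [ 0.5255  0.2245 -0.0993] deg -5.69 -402.4
('top', 'scene') bed+anv [ 0.5247  0.2215 -0.1536] deg -8.8 -417.0
('top', 'scene') block [ 0.5466  0.2137 -0.1399] deg -8.01 -555.6
('top',) nestplate [ 0.5341 -0.1757 -0.0773] deg -4.43 -257.4
('top',) nest [ 0.5315 -0.1758 -0.0806] deg -4.62 -272.1
('top',) bed [ 0.5249  0.2105 -0.1015] deg -5.82 -207.9
('top',) bed+anv [ 0.5259  0.213  -0.0665] deg -3.81 -237.6
('top',) block [ 0.5354  0.2133 -0.0472] deg -2.7 -314.7
('scene',) nestplate [ 0.5313 -0.1731 -0.0752] deg -4.31 -221.8
('scene',) nest [ 0.5429 -0.1712 -0.0233] deg -1.33 -214.2
('scene',) bed [ 0.5246  0.2242 -0.0896] deg -5.13 -214.7
('scene',) bed+anv [ 0.5238  0.2249 -0.0767] deg -4.39 -220.9
('scene',) block [ 0.5456  0.2148 -0.1607] deg -9.21 -259.8
```

View pics/fit_n.png

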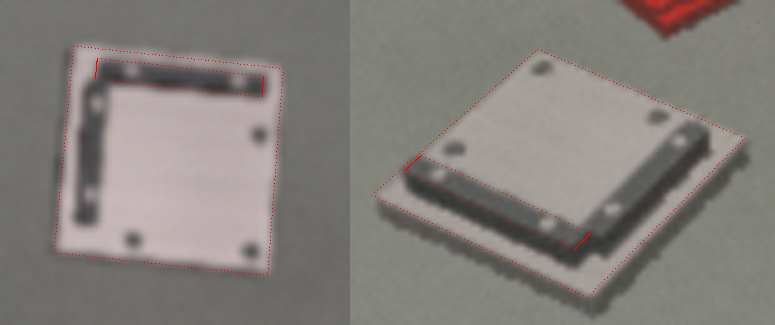

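View pics/fit_g.png

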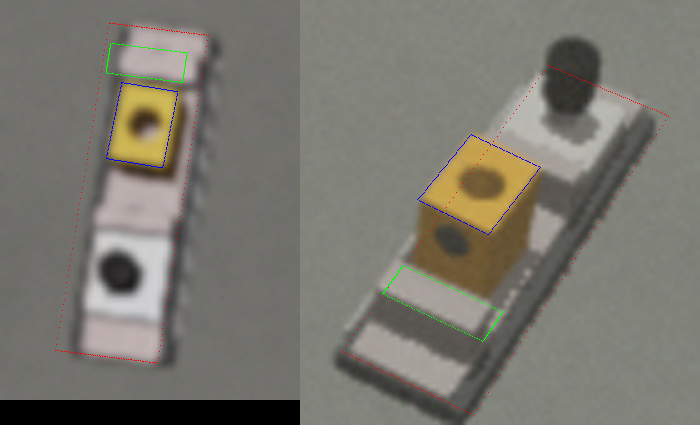

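```bash
cat > f2.py <<'E'
from h import *
def ray(n,u,v,z):
    c=CAM[n];f=210/np.tan(np.radians(c["vfov"])/2)
    d=c["R"].T@np.array([(u-c["cx"])/f,(v-c["cy"])/f,1]);o=-c["R"].T@c["t"]
    return (o+d*(z-o[2])/d[2])[:2]
for n,pts,off,z in (("top",[(120,25),(208,33),(160,362),(78,355)],(180,165),.018),("scene",[(345,355),(462,406)],(315-60,220),.018),("top",[(120,45),(205,52)],(180,165),.018)):
    print(n,[np.round(ray(n,a/5+off[0]-.5,b/5+off[1]-.5,z),4).tolist() for a,b in pts])
G=grads(0,.8)
M=np.vstack([BED,ANV])
for cams in (("top","scene"),("top",),("scene",)):
  for nm,M in (("bed",BED),("b+a",np.vstack([BED,ANV,ANV])),("anv",ANV)):
    p,c=fit(M,(.522,.2155,-.125),G,cams,(.006,.006,.025));print(cams,nm,np.round(p,4),np.degrees(p[2]),c)
    if nm=="b+a" and len(cams)==2:P=p
draw(0,[(BED,P,(0,0,255)),(ANV,P,(0,255,0))],{"top":(165,245,180,240),"scene":(220,305,315,395)},5,"pics/fit_g2.png")
# knob: dark pts high
for n in("top","scene"):
    W=np.load(f"pics/{n}0_W.npy");g=np.load(f"pics/{n}0_rgb.npy").max(2)
    m=(g<75)&(abs(W[:,:,0]-.46)<.05)&(abs(W[:,:,1]-.225)<.04)&(W[:,:,2]>.06)&(W[:,:,2]<.1)
    print(n,"knob",m.sum(),W[m].mean(0),np.percentile(W[m],[2,98],axis=0).round(4).tolist())
E
python3 f2.py
```

```text
top [[0.6271, 0.2403], [0.6234, 0.1819], [0.4036, 0.2021], [0.4067, 0.2549]]
scene [[0.6232, 0.1838], [0.6259, 0.2412]]
top [[0.6135, 0.2395], [0.6103, 0.1833]]
('top', 'scene') bed [ 0.524   0.211  -0.0861] -4.933368857524976 -379.78985595703125
('top', 'scene') b+a [ 0.5246  0.2214 -0.1558] -8.925203262166105 -438.79364013671875
('top', 'scene') anv [ 0.5239  0.2175 -0.1003] -5.74682747039781 -488.79058837890625
('top',) bed [ 0.525   0.2105 -0.0994] -5.697678696594012 -207.92767333984375
('top',) b+a [ 0.5261  0.2132 -0.0659] -3.773617018791744 -251.9060821533203
('top',) anv [ 0.5266  0.2156 -0.1005] -5.760562372781839 -282.4161682128906
('scene',) bed [ 0.536   0.2231 -0.0961] -5.506786172516589 -224.27232360839844
('scene',) b+a [ 0.5236  0.2215 -0.1373] -7.864180312745037 -219.35121154785156
('scene',) anv [ 0.5231  0.2187 -0.1002] -5.741954399034388 -243.08921813964844
top knob 40 [0.45113147 0.22220233 0.07631138] [[0.4419, 0.212, 0.0675], [0.4606, 0.2323, 0.0817]]
scene knob 105 [0.45759772 0.22770082 0.07352811] [[0.4436, 0.2172, 0.0604], [0.4669, 0.2386, 0.0811]]
```

View pics/fit_g2.png

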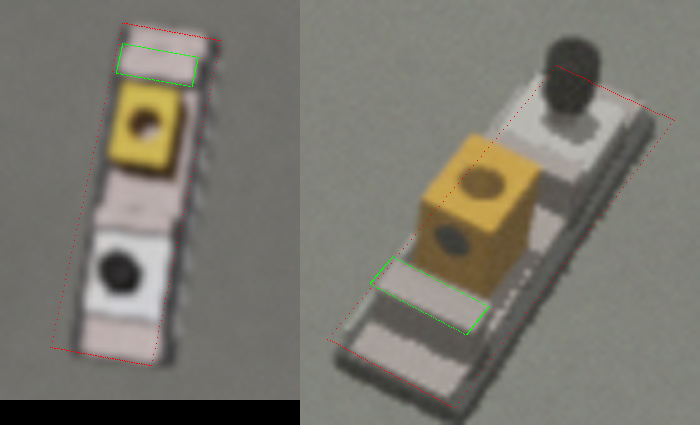

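The block fit is good in both views: (0.547, 0.214), yaw -8°. The nest plate is at (0.533, -0.1745), yaw -4.4°. The gauge is roughly (0.5245, 0.218), yaw about -5.3°, and the knob about (0.4515, 0.2235). Plan: push the knob from behind with shut fingers.

```bash
cat > go.py <<'E'
import sys,numpy as np
from rig import read_state
from scipy.spatial.transform import Rotation as Ro
x,y,z,yaw=map(float,sys.argv[1:5])
s=read_state();R=np.array(s["tcp_rot"]);a=np.radians(yaw)
D=np.array([[np.cos(a),np.sin(a),0],[np.sin(a),-np.cos(a),0],[0,0,-1]])
print("t",s["time_s"],"shift",np.round(R.T@(np.array([x,y,z])-s["position"]),4),"turn",np.round(Ro.from_matrix(R.T@D).as_rotvec(degrees=True),2),"F",np.round(s["force"],1),"q",np.round(s["joint_positions"],1),"pos",np.round(s["position"],4))
E
python3 go.py 0.408 0.2275 0.18 84.7
```

```text
t 1.3 shift [-0.2515  0.2806  0.0616] turn [  0.    -0.   -18.64] F [ 0.3  0.3 -1.2] q [ 55.8  30.2  82.1  -0.   67.7 -10.2] pos [0.2536 0.5712 0.2416]
```

```bash
python3 -m jog '-0.036 0.040 0.009 0 0 -2.7 0; -0.072 0.080 0.018 0 0 -5.4 0; -0.108 0.120 0.026 0 0 -8.0 0; -0.144 0.160 0.035 0 0 -10.7 0; -0.180 0.200 0.044 0 0 -13.3 0; -0.216 0.240 0.053 0 0 -16.0 0; -0.2515 0.2806 0.0616 0 0 -18.64 0; -0.2515 0.2806 0.0616 0 0 -18.64 0'; python3 go.py 0.408 0.2275 0.072 84.7
```

```text
time_s: 2.3
position: [0.4097, 0.2247, 0.1797]
tcp_rot: [[0.099, 0.995, 0.0], [0.995, -0.099, -0.0], [-0.0, 0.0, -1.0]]
force: [-0.3, 0.6, -1.1]
opening: 0.172
t 2.3 shift [ 0.0026 -0.002   0.1077] turn [ 0.    0.03 -0.35] F [-0.3  0.6 -1.1] q [ 15.   23.8 107.9  -0.   48.3 -69.3] pos [0.4097 0.2247 0.1797]
```

```bash
python3 -m jog '0.002 -0.002 0.054 0 0 0 0; 0.002 -0.002 0.1077 0 0 -0.35 0; 0.002 -0.002 0.1077 0 0 -0.35 0; 0.002 -0.002 0.1077 0 0 -0.35 0'; python3 - <<'E'
from h import *
p,d=capture("scene");np.save("pics/scene1_rgb.npy",p)
q,d=capture("top");np.save("pics/top1_rgb.npy",q)
draw(1,[],{"top":(165,260,180,250),"scene":(200,305,310,410)},4,"pics/push0.png")
E
python3 go.py 0.408 0.2275 0.072 84.7
```

```text
time_s: 2.8
position: [0.4067, 0.2306, 0.0735]
tcp_rot: [[0.085, 0.996, 0.002], [0.996, -0.085, 0.001], [0.001, 0.002, -1.0]]
force: [0.1, 0.0, 0.5]
opening: 0.003
t 2.9 shift [-0.0031  0.0006  0.0026] turn [ 0.28 -0.11  0.39] F [-0.5  0.3  0.5] q [ 15.8  35.4 112.3   0.   32.  -69.3] pos [0.4076 0.2306 0.0747]
```

View pics/push0.png

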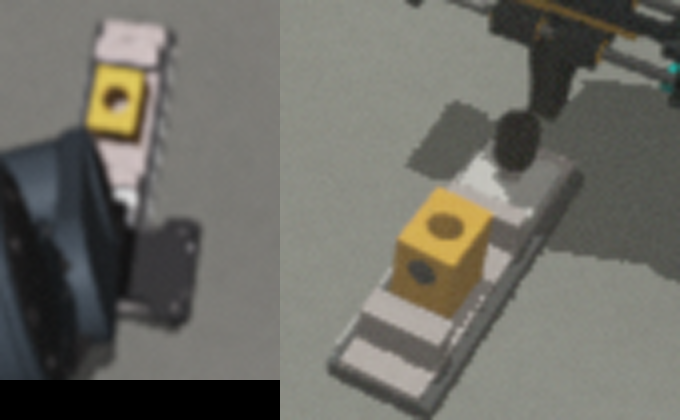

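The picture shows the shut fingers (555,80) right behind the knob (517,140). Pushing along tool +y.

```bash
python3 -m jog '-0.003 0.008 0 0 0 0 0; -0.003 0.016 0.001 0 0 0 0; -0.003 0.023 0.001 0 0 0 0; -0.003 0.030 0.001 0 0 0 0; -0.003 0.035 0.001 0 0 0 0;-0.003 0.040 0.001 0 0 0 0'; python3 go.py 0.466 0.222 0.072 84.7;  python3 -m jog '0 0.003 0 0 0 0 0; 0 0.006 0 0 0 0 0;0 0.006 0 0 0 0 0'; python3 go.py 0.466 0.222 0.072 84.7
```

```text
time_s: 3.65
position: [0.4454, 0.2231, 0.0711]
tcp_rot: [[0.086, 0.996, -0.001], [0.996, -0.086, -0.0], [-0.0, -0.001, -1.0]]
force: [-1.5, 1.1, 1.5]
opening: 0.006
t 3.65 shift [ 0.0007  0.0206 -0.0009] turn [-0.08  0.03  0.36] F [-1.5  1.1  1.5] q [ 13.7  37.  107.9  -0.   35.2 -71.3] pos [0.4454 0.2231 0.0711]
time_s: 4.03
position: [0.4521, 0.2227, 0.0711]
tcp_rot: [[0.086, 0.996, 0.0], [0.996, -0.086, -0.0], [0.0, 0.0, -1.0]]
force: [-0.1, -1.0, 0.1]
opening: 0.008
t 4.025 shift [ 0.0005  0.0139 -0.0009] turn [ 0.03 -0.    0.35] F [-0.1 -1.   0.1] q [ 13.5  37.2 107.1  -0.   35.6 -71.5] pos [0.4521 0.2227 0.0711]
```

```bash
python3 -m jog '0 0.003 0 0 0 0 0; 0 0.006 0 0 0 0 0;0 0.006 0 0 0 0 0' | grep -E "pos|force";  python3 -m jog '0 0.002 0 0 0 0 0;0 0.003 0 0 0 0 0' | grep -E "pos|force"; python3 - <<'E'
from h import *
p,d=capture("scene");np.save("pics/scene1_rgb.npy",p)
draw(1,[],{"top":(165,260,180,190),"scene":(200,305,310,410)},6,"pics/push1.png")
E
```

```text
position: [0.4553, 0.2223, 0.0711]
force: [-5.1, 0.3, 3.4]
position: [0.4562, 0.2221, 0.071]
force: [-9.5, 3.2, 7.0]
```

View pics/push1.png

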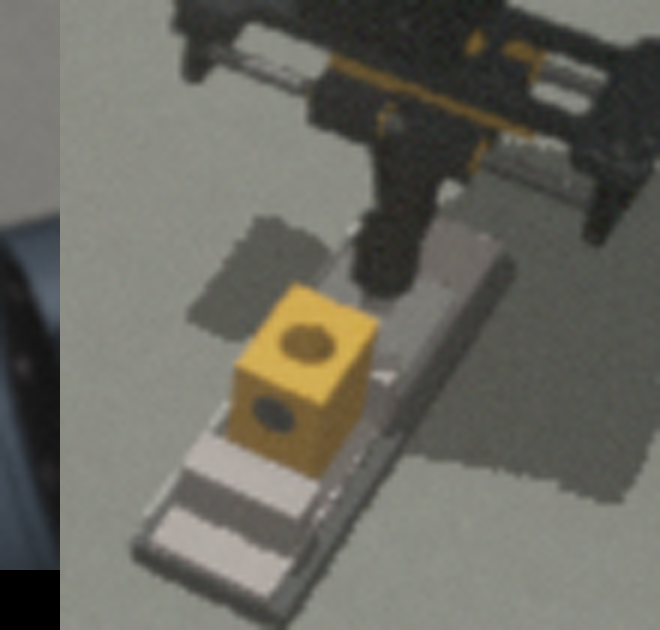

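```bash
python3 -m jog '0 0.002 0 0 0 0 0;0 0.003 0 0 0 0 0;0 0.003 0 0 0 0 0' | grep -E "pos|force"; python3 - <<'E'
from h import *
p,d=capture("scene");np.save("pics/scene2_rgb.npy",p);cv2.imwrite("pics/scene2.png",p[:,:,::-1])
q,d=capture("top");np.save("pics/top2_rgb.npy",q)
G=grads(2,.8)
p,c=fit(BLK,(.555,.213,-.1),G,("scene",));print(p,c)
P=np.array([.5239,.2180,-.1])
print("along gauge", (p[:2]-P[:2])@[np.cos(-.1),np.sin(-.1)])
a,c=fit(ANV,(.5239,.2175,-.1),G,("scene",),(.004,.004,.02));print(a,c)
draw(2,[(BLK,p,(255,0,0)),(ANV,P,(0,255,0))],{"top":(165,230,180,240),"scene":(220,305,315,395)},6,"pics/push2.png")
E
```

```text
position: [0.4593, 0.2218, 0.071]
force: [-9.1, 1.6, 7.2]
[ 0.55080472  0.21472401 -0.08752461] -315.97149658203125
along gauge 0.027097360033008593
[ 0.52311832  0.21846629 -0.09113417] -267.9748229980469
```

View pics/push2.png

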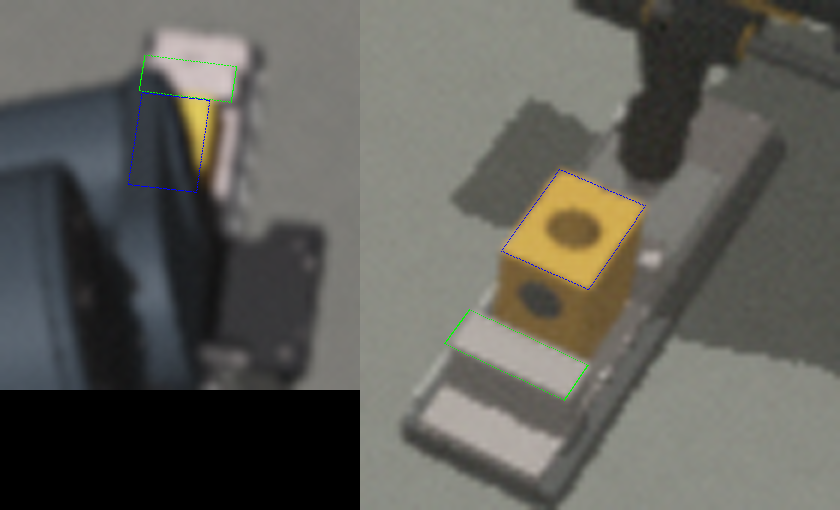

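It moved 3 mm at a steady 9 N, so the block is sliding and not nipped yet; about 8 mm remain. I'll continue in small steps.

```bash
python3 -m jog '0 0.002 0 0 0 0 0;0 0.004 0 0 0 0 0;0 0.005 0 0 0 0 0;0 0.005 0 0 0 0 0' | grep -E "pos|force"; python3 -m jog '0 0.002 0 0 0 0 0;0 0.003 0 0 0 0 0;0 0.003 0 0 0 0 0' | grep -E "pos|force"
```

```text
position: [0.4642, 0.2214, 0.0711]
force: [-8.3, 1.8, 6.6]
position: [0.4659, 0.2212, 0.0711]
force: [-11.0, 2.6, 7.7]
```

```bash
python3 -m jog '0 0.002 0 0 0 0 0;0 0.003 0 0 0 0 0;0 0.003 0 0 0 0 0' | grep -E "pos|force"; python3 -m jog '0 0.002 0 0 0 0 0;0 0.003 0 0 0 0 0;0 0.003 0 0 0 0 0' | grep -E "pos|force"
```

```text
position: [0.466, 0.2211, 0.071]
force: [-15.5, 4.7, 11.4]
position: [0.4662, 0.2211, 0.071]
force: [-19.5, 6.6, 15.9]
```

```bash
python3 -m jog '0 0.002 0 0 0 0 0;0 0.004 0 0 0 0 0;0 0.004 0 0 0 0 0;0 0.004 0 0 0 0 0' | grep -E "pos|force"; python3 - <<'E'
from h import *
p,d=capture("scene");np.save("pics/scene3_rgb.npy",p)
q,d=capture("top");np.save("pics/top3_rgb.npy",q)
G=grads(3,.8)
p,c=fit(BLK,(.555,.213,-.1),G,("scene",));print(p,c)
P=np.array([.5235,.2180,-.095])
print("along gauge", (p[:2]-P[:2])@[np.cos(-.1),np.sin(-.1)])
draw(3,[(BLK,p,(255,0,0)),(ANV,P,(0,255,0))],{"top":(165,230,180,240),"scene":(220,305,315,395)},6,"pics/push3.png")
E
```

```text
position: [0.4663, 0.221, 0.071]
force: [-25.2, 9.8, 21.4]
[ 0.55775133  0.21397313 -0.08905525] -303.203125
along gauge 0.03448223199915382
```

View pics/push3.png

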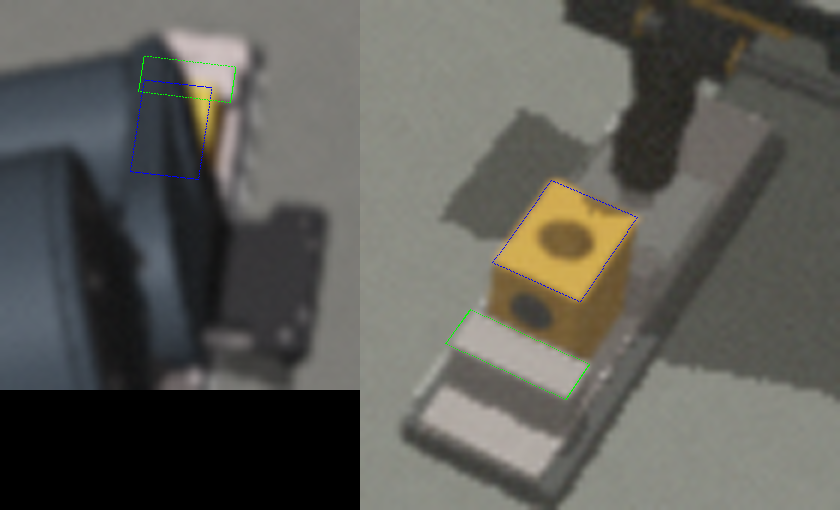

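The block is squared (-5.1°) against the anvil, at gauge x ≈ 0.0345 of 0.035. The push reads 25 N with the motion stalled, so it is nipped. Now I back off, rise and go over the block.

```bash
python3 -m jog '0 -0.015 0 0 0 0 0;0 -0.03 0 0 0 0 0;0 -0.04 0 0 0 0 0;0 -0.04 -0.03 0 0 0 0;0 -0.04 -0.07 0 0 0 0.3;0 -0.04 -0.11 0 0 0 1; 0 -0.04 -0.11 0 0 0 1' | grep -E "pos|force"; python3 go.py 0.5575 0.214 0.18 84.8
```

```text
position: [0.4447, 0.2241, 0.1842]
force: [0.7, 1.0, -0.1]
t 8.275 shift [-0.0003  0.1132  0.0051] turn [ 0.49 -0.16  0.23] F [ 0.7  1.  -0.1] q [ 13.9  25.2 103.8  -0.   50.4 -71.2] pos [0.4447 0.2241 0.1842]
```

```bash
python3 -m jog '0 0.06 0 0 0 0 1;0 0.1132 0.005 0 0 0.2 1;0 0.1132 0.005 0 0 0.2 1;0 0.1132 0.005 0 0 0.2 1' | grep -E "pos|force|open"; python3 go.py 0.5575 0.214 0.059 84.8; python3 - <<'E'
from h import *
p,d=capture("scene");np.save("pics/scene4_rgb.npy",p)
q,d=capture("top");np.save("pics/top4_rgb.npy",q)
draw(4,[],{"top":(165,230,180,200),"scene":(180,305,290,410)},5,"pics/over.png")
E
```

```text
position: [0.5531, 0.2134, 0.1745]
force: [0.3, -0.1, -0.6]
opening: 0.719
t 8.775 shift [0.0011 0.0048 0.1155] turn [-0.23  0.06  0.02] F [ 0.3 -0.1 -0.6] q [ 10.3  32.6  90.3   0.   57.3 -74.5] pos [0.5531 0.2134 0.1745]
```

View pics/over.png

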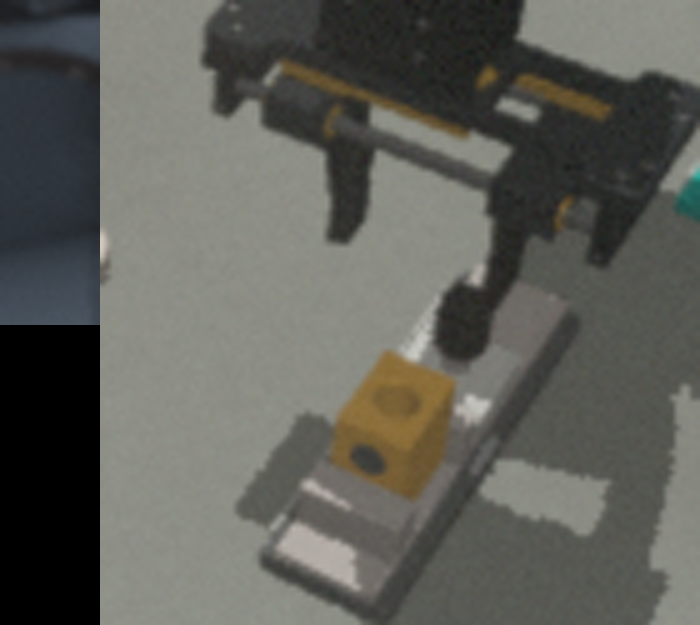

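```bash
python3 -m jog '0 0.003 0.03 0 0 0 1;0.0005 0.003 0.06 0 0 0 1;0.0005 0.003 0.06 0 0 0 1; 0.0005 0.003 0.06 0 0 0 1' | grep -E "pos|force|open"; python3 go.py 0.5575 0.214 0.059 84.8
```

```text
position: [0.5575, 0.2144, 0.1171]
force: [0.0, 0.3, -0.1]
opening: 0.993
t 9.375 shift [-0.0004 -0.      0.0581] turn [ 0.05 -0.01  0.08] F [ 0.   0.3 -0.1] q [ 10.3  37.4  92.1   0.   50.4 -74.6] pos [0.5575 0.2144 0.1171]
```

```bash
python3 -m jog '0 0 0.03 0 0 0 1;0 0 0.058 0 0 0 1;0 0 0.058 0 0 0 1; 0 0 0.058 0 0 0 0.6' | grep -E "pos|force|open"; python3 -m jog '0 0 0 0 0 0 0.3;0 0 0 0 0 0 0;0 0 0 0 0 0 0;0 0 0 0 0 0 0;0 0 0 0 0 0 0' | grep -E "pos|force|open"; python3 go.py 0.5575 0.214 0.15 84.8
```

```text
position: [0.5587, 0.2144, 0.0599]
force: [0.3, 0.8, 0.5]
opening: 0.947
position: [0.5575, 0.2138, 0.0583]
force: [-0.4, 0.5, -0.9]
opening: 0.411
t 10.5 shift [ 0.0001 -0.0001 -0.0917] turn [-0.01  0.03  0.06] F [-0.4  0.5 -0.9] q [ 10.3  42.7  93.6  -0.   43.8 -74.6] pos [0.5575 0.2138 0.0583]
```

Gripped: the opening gives 35.8 mm and TCP is about 40 mm above the block's base. Lifting.

```bash
python3 -m jog '0 0 -0.008 0 0 0 0;0 0 -0.03 0 0 0 0;0 0 -0.06 0 0 0 0;0 0 -0.09 0 0 0 0;0 0 -0.09 0 0 0 0;0 0 -0.09 0 0 0 0' | grep -E "pos|force|open"; python3 - <<'E'
from h import *
p,d=capture("scene");np.save("pics/scene5_rgb.npy",p)
q,d=capture("top");np.save("pics/top5_rgb.npy",q);cv2.imwrite("pics/lift.png",np.hstack([cv2.resize(p[150:310,290:430],None,fx=3,fy=3)])[:,:,::-1])
E
python3 go.py 0.539 -0.158 0.15 85.6
```

```text
position: [0.5561, 0.2138, 0.1468]
force: [0.2, -0.1, -6.9]
opening: 0.412
t 11.35 shift [-0.3718  0.0165 -0.0033] turn [-0.25  0.07 -0.75] F [-0.7  0.5 -7. ] q [ 10.3  35.   91.1  -0.   54.1 -74.6] pos [0.556  0.2137 0.1463]
```

View pics/lift.png

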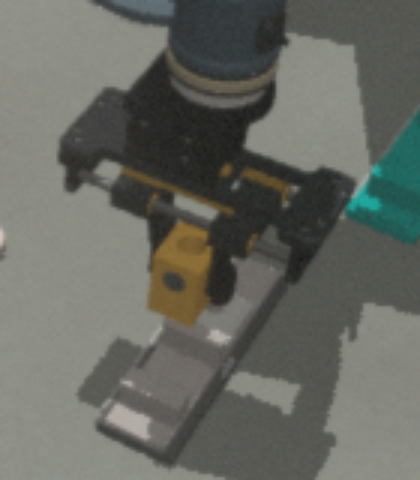

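```bash
python3 -m jog '-0.03 0 0 0 0 0 0;-0.08 0.003 0 0 0 -0.2 0;-0.14 0.006 -0.002 0 0 -0.3 0;-0.20 0.009 -0.002 0 0 -0.4 0;-0.26 0.012 -0.002 0 0 -0.5 0;-0.32 0.014 -0.002 0 0 -0.6 0;-0.36 0.016 -0.002 0 0 -0.75 0;-0.3785 0.0155 -0.002 0 0 -0.75 0' | grep -E "pos|force|open"; python3 -m jog '0 0 0 0 0 0 0;0 0 0 0 0 0 0'| grep -E "pos|force|open";  python3 go.py 0.5386 -0.1649 0.075 85.6
```

```text
position: [0.5386, -0.1668, 0.1491]
force: [0.8, -0.1, -6.8]
opening: 0.41
position: [0.5383, -0.1627, 0.1496]
force: [-0.3, 1.6, -6.8]
opening: 0.408
t 12.6 shift [-0.0023  0.0006  0.0745] turn [-0.13 -0.1   0.05] F [-0.3  1.6 -6.8] q [ -28.2   32.6   96.     0.    51.6 -113.9] pos [ 0.5383 -0.1627  0.1496]
```

```bash
python3 -m jog '-0.002 0 0.03 0 0 0 0;-0.002 0 0.06 0 0 0 0;-0.002 0 0.08 0 0 0 0;-0.002 0 0.08 0 0 0 0;-0.002 0 0.08 0 0 0 0' | grep -E "pos|force|open"; python3 - <<'E'
from h import *
p,d=capture("scene");np.save("pics/scene6_rgb.npy",p)
q,d=capture("top");np.save("pics/top6_rgb.npy",q)
draw(6,[],{"top":(165,230,295,365),"scene":(155,250,160,260)},4,"pics/low.png")
E
python3 go.py 0.5386 -0.1649 0.0555 85.6
```

```text
position: [0.5396, -0.1656, 0.0709]
force: [-0.2, 0.0, -6.2]
opening: 0.411
t 13.325 shift [ 0.0012 -0.0014  0.0159] turn [0.13 0.05 0.05] F [-0.5 -0.7 -6.4] q [ -28.4   39.8   98.3    0.    41.7 -114.1] pos [ 0.5399 -0.1662  0.0714]
```

View pics/low.png

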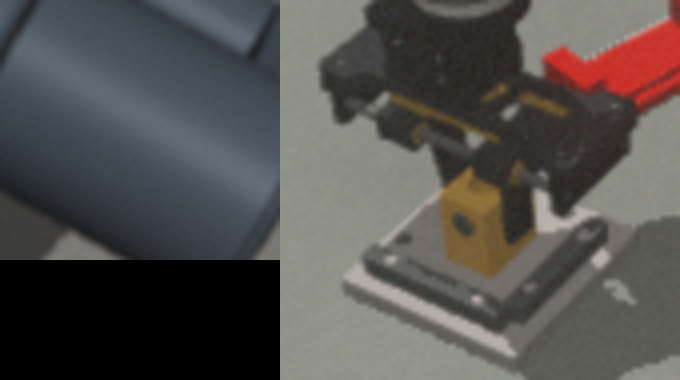

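The block is upright over the plate, clear of both stops. Lowering until it touches.

```bash
python3 -m jog '0.001 -0.001 0.006 0 0 0 0;0.001 -0.001 0.012 0 0 0 0;0.001 -0.001 0.015 0 0 0 0;0.001 -0.001 0.015 0 0 0 0;0.001 -0.001 0.015 0 0 0 0' | grep -E "pos|force|open";python3 -m jog '0 0 0.001 0 0 0 0;0 0 0.002 0 0 0 0;0 0 0.002 0 0 0 0' | grep -E "pos|force|open"; python3 go.py 0.5548 -0.1491 0.0555 85.6
```

```text
position: [0.5378, -0.1652, 0.0552]
force: [-1.7, -0.7, -3.5]
opening: 0.411
position: [0.5379, -0.1652, 0.0552]
force: [-3.8, 0.5, 10.4]
opening: 0.412
t 14.325 shift [ 0.0174  0.0156 -0.0003] turn [0.02 0.02 0.01] F [-3.8  0.5 10.4] q [ -28.4   41.3   98.9   -0.    39.8 -114. ] pos [ 0.5379 -0.1652  0.0552]
```

```bash
python3 -m jog '0.003 0.003 -0.0012 0 0 0 0;0.006 0.006 -0.0012 0 0 0 0;0.009 0.009 -0.0012 0 0 0 0;0.012 0.0115 -0.0012 0 0 0 0;0.012 0.0115 -0.0012 0 0 0 0' | grep -E "pos|force|open"; python3 go.py 0.5548 -0.1491 0.0555 85.6; python3 -m jog '0.002 0 0 0 0 0 0;0.004 0 0 0 0 0 0;0.004 0 0 0 0 0 0' | grep -E "pos|force|open"; python3 go.py 0.5548 -0.1491 0.0555 85.6
```

```text
position: [0.5503, -0.1551, 0.0552]
force: [-5.0, -3.9, 3.9]
opening: 0.409
t 14.95 shift [ 0.0064  0.004  -0.0003] turn [-0.01  0.11  0.07] F [-5.  -3.9  3.9] q [ -26.9   41.7   97.5   -0.2   40.7 -112.4] pos [ 0.5503 -0.1551  0.0552]
position: [0.552, -0.1518, 0.0553]
force: [-1.4, -5.2, 2.1]
opening: 0.412
t 15.325 shift [ 0.0029  0.0026 -0.0002] turn [0.18 0.16 0.05] F [-1.4 -5.2  2.1] q [-2.650e+01  4.170e+01  9.750e+01 -1.000e-01  4.050e+01 -1.121e+02] pos [ 0.552  -0.1518  0.0553]
```

```bash
python3 -m jog '0.002 0 0 0 0 0 0;0.003 0 0 0 0 0 0;0.003 0 0 0 0 0 0' | grep -E "pos|force"; python3 -m jog '0.002 0 0 0 0 0 0;0.002 0 0 0 0 0 0' | grep -E "pos|force";python3 go.py 0.5548 -0.1491 0.0555 85.6
```

```text
position: [0.5527, -0.1488, 0.0553]
force: [-1.1, -4.4, 2.0]
position: [0.5529, -0.148, 0.0553]
force: [-1.4, -9.0, 1.8]
t 15.95 shift [-0.001   0.002  -0.0002] turn [0.25 0.28 0.14] F [-1.4 -9.   1.8] q [ -26.1   41.7   97.6   -0.3   40.3 -111.6] pos [ 0.5529 -0.148   0.0553]
```

```bash
python3 -m jog '0 0.002 0 0 0 0 0;0 0.003 0 0 0 0 0;0 0.003 0 0 0 0 0' | grep -E "pos|force"; python3 -m jog '0 0.002 0 0 0 0 0;0 0.002 0 0 0 0 0' | grep -E "pos|force";python3 go.py 0.5548 -0.1491 0.0555 85.6
```

```text
position: [0.5531, -0.148, 0.0553]
force: [-6.8, -10.7, 5.2]
position: [0.5532, -0.148, 0.0553]
force: [-11.2, -10.6, 8.6]
t 16.575 shift [-0.001   0.0016 -0.0002] turn [-0.33  0.22  0.2 ] F [-11.2 -10.6   8.6] q [ -26.    41.9   97.1   -0.5   41.2 -111.4] pos [ 0.5532 -0.148   0.0553]
```

y has stalled at the expected stop position. x at 0.553 could still be held by friction, so I'll ease the down-press and push further in x.

```bash
python3 -m jog '0 0.001 -0.001 0 0 0 0;0 0.003 -0.001 0 0 0 0;0 0.003 -0.001 0 0 0 0' | grep -E "pos|force"; python3 -m jog '0 0.002 0 0 0 0 0;0 0.002 0 0 0 0 0' | grep -E "pos|force";python3 go.py 0.5548 -0.1491 0.0555 85.6;python3 - <<'E'
from h import *
p,d=capture("scene");np.save("pics/scene7_rgb.npy",p)
q,d=capture("top");np.save("pics/top7_rgb.npy",q)
draw(7,[],{"top":(165,230,295,365),"scene":(180,250,165,250)},6,"pics/home.png")
E
```

```text
position: [0.5536, -0.148, 0.0554]
force: [-15.8, -13.0, 6.2]
position: [0.5538, -0.148, 0.0555]
force: [-18.5, -14.3, 10.2]
t 17.2 shift [-0.0011  0.0011 -0.    ] turn [-0.9   0.16  0.29] F [-18.5 -14.3  10.2] q [ -25.9   42.    96.6   -0.7   42.2 -111.2] pos [ 0.5538 -0.148   0.0555]
```

View pics/home.png

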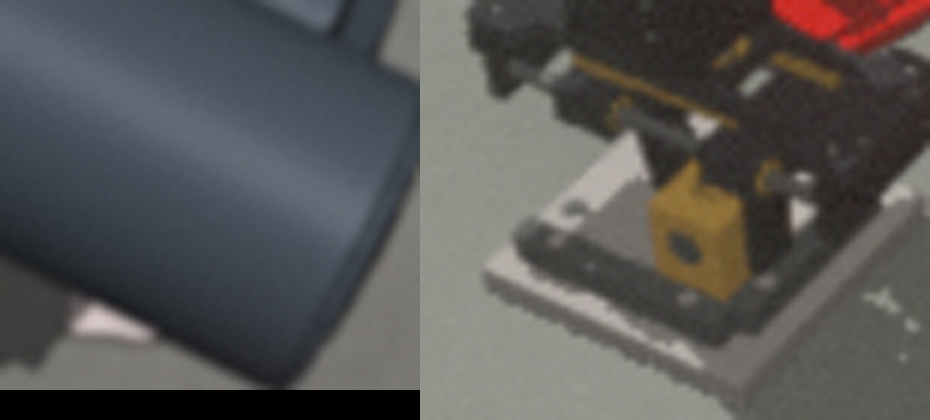

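Forces alone could partly be friction here. As a check, I'll relieve the y press and down-press, then see whether x moves on.

```bash
python3 -m jog '-0.003 -0.002 -0.001 0 0 0 0;-0.006 -0.002 -0.0012 0 0 0 0;-0.006 -0.002 -0.0012 0 0 0 0' | grep -E "pos|force"; python3 go.py 0.5548 -0.1491 0.0555 85.6;  python3 -m jog '0 0.002 -0.0002 0 0 0 0;0 0.002 -0.0002 0 0 0 0' | grep -E "pos|force"; python3 go.py 0.5548 -0.1491 0.0555 85.6
```

```text
position: [0.5535, -0.1485, 0.0555]
force: [-7.7, 2.6, 2.4]
t 17.675 shift [-0.0005  0.0013 -0.    ] turn [-0.69 -0.32  0.06] F [-7.7  2.6  2.4] q [-2.620e+01  4.200e+01  9.670e+01  1.000e-01  4.210e+01 -1.119e+02] pos [ 0.5535 -0.1485  0.0555]
position: [0.5537, -0.1485, 0.0556]
force: [-11.7, 1.5, 4.6]
t 17.925 shift [-0.0005  0.0012  0.    ] turn [-0.94 -0.32  0.12] F [-11.7   1.5   4.6] q [-2.620e+01  4.200e+01  9.650e+01 -1.000e-01  4.240e+01 -1.118e+02] pos [ 0.5537 -0.1485  0.0556]
```

x force builds to 12 N without motion even with the y press off, so the block is on the far stop. Restoring the y press.

```bash
python3 -m jog '0.003 0.001 0 0 0 0 0;0.006 0.002 0 0 0 0 0;0.006 0.002 0 0 0 0 0' | grep -E "pos|force|open"; python3 -m jog '0 0 0 0 0 0 0;0 0 0 0 0 0 0;0 0 0 0 0 0 0;0 0 0 0 0 0 0' | grep -E "pos|force|open|rot"; python3 go.py 0.5548 -0.1491 0.0555 85.6
python3 - <<'E'
from h import *
p,d=capture("scene");np.save("pics/scene8_rgb.npy",p)
q,d=capture("top");np.save("pics/top8_rgb.npy",q)
N=np.array([.5328,-.1745,-.077]);
hb=place(np.array([[.02,.027,0]]),N)[0];
base=rect(-.025,.025,-.018,.018,.015);top=rect(-.025,.025,-.018,.018,.070)
B=np.array([hb[0],hb[1],N[2]])
draw(8,[(base,B,(0,0,255)),(top,B,(255,0,0))],{"top":(165,230,295,300),"scene":(180,250,170,250)},8,"pics/home2.png")
print(read_state()["time_s"])
E
```

```text
position: [0.554, -0.148, 0.0557]
force: [-20.4, -16.3, 5.4]
opening: 0.409
position: [0.5539, -0.148, 0.0557]
tcp_rot: [[0.072, 0.997, -0.02], [0.997, -0.072, -0.001], [-0.002, -0.02, -1.0]]
force: [-20.5, -15.5, 4.9]
opening: 0.413
t 18.8 shift [-0.001   0.0009  0.0002] turn [-1.14  0.13  0.3 ] F [-20.5 -15.5   4.9] q [ -25.8   42.    96.4   -0.8   42.6 -111.2] pos [ 0.5539 -0.148   0.0557]
18.9
```

View pics/home2.png

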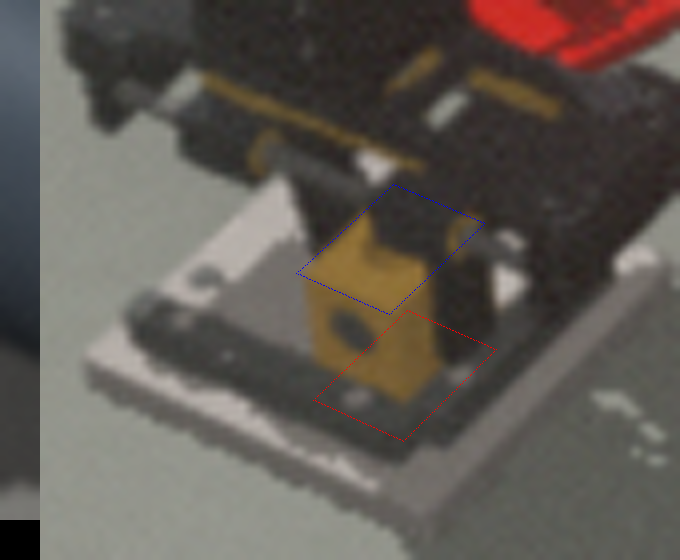

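In the overlay the block's visible edges match the predicted home pose. TCP is steady, yaw is within about 0.5° of the nest, and the tool tilt is 0.02 rad. The push reads 20 N on x and 15 N on y. Handing in.

```bash
python3 -c "
from rig import *
print(hand_in())
s=read_state();print(s['time_s'],s['position'],s['force'],s['opening'])"
```

```text
the job is handed in; nothing more can be done
None
the job is handed in; nothing more can be done
```

I handed the job in at about 19 s, with the gripper still holding the block and pressing it into the corner of the nest. No verdict was reported.

- **Nipping:** I pushed the grey gauge's knob from behind with shut fingers until it stalled at about 25 N. The picture then showed the block square to the anvil, at gauge x of about 34.5 mm where 35 mm is fully shut.
- **Placing:** I gripped the block across its 36 mm width (the opening read 35.8 mm), lifted it, set it on the plate and pushed it against both stops.
- **Last checks:**
  - The wrist force was about 20 N towards the far stop and 15 N towards the side stop. These include some friction, so the contact forces on the stops are lower.
  - With the side press off, the far push still rose to 12 N without motion, so the block does bear on the far stop.
  - The TCP was steady and within about 1.5 mm of the home position I had computed. Block yaw was within about 0.5° of the nest fit.
- **Weak points:**
  - The two nest fits (plate alone, plate with far stop) differed by under 1° of yaw in most runs; a scene-camera-only fit that included the far stop came out about 3° off.
  - The tool leaned about 0.02 rad under the push.
  - The top view was blocked by the arm at the end, and the block's base was hidden by the stop. The final seating therefore rests on force, stall position and the scene-view overlay.
  - I did not re-measure the bystanders. No path went near them.

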